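# Gauge the depth of a drilled lock case

### The job

Pull the yellow dust plug out of the slanting bore of the steel lock case and leave it in the grey parts tray. Then take the red-handled depth gauge (the tool with the orange collar) from the wooden stand and run it gently down the bore until it touches bottom, so that the case pushes the collar up the rod and the collar marks the depth, and leave the gauge standing there with the collar against the case. Do not drop the gauge or force it, and leave the other two tools standing in the stand and the things on the bench where they are.

Things in the scene. Friction and masses are not known exactly. Their poses are not given: they have to be found in the camera images.
- bore_mouth (a point): Centre of the bore's mouth, 105 mm above the bench, on the flat 64 x 64 mm top face of the steel lock case. z axis: along the bore, pointing out of it; it leans 30 degrees from vertical, roughly towards the robot. y axis: level. The bore is straight, blind, 13 mm in diameter and 55 to 75 mm deep (it differs from start to start).
- case: The steel lock case, fixed, 64 x 64 mm, 85 mm deep; origin and axes as bore_mouth. It sits in a blue angle fixture (base 130 x 110 mm), all of which lies below the plane of the case's top face.
- bore_floor (a point): Centre of the flat bottom of the bore (it does not yield); axes as bore_mouth.
- plug_head (a point): The yellow dust plug, loose, stands in the bore at the start. This point is on its axis at the middle of its round head (22 mm diameter, 32 mm tall), 16 mm out from the case's face. Below the head a stem of 11 mm diameter and 25 mm length goes into the bore. z axis: along the plug from stem to head. 30 g.
- plug: The same plug; origin at the free end of its stem, z axis towards the head.
- tray: Grey open parts tray, fixed, 150 x 150 mm, 35 mm high, walls and floor 4 mm; origin at the centre of its underside.
- cylinder_mid (a point): Middle of a loose brass lock cylinder (18 x 56 mm, 31 mm high) that lies in one half of the tray; it may stay there or be nudged.
- stand: Wooden tool stand, fixed, 60 mm (x) by 180 mm (y), 35 mm high, origin at the centre of its underside. Three holes of 11 mm diameter, 20 mm deep, in a row along y, 60 mm apart, each with a tool standing in it; which tool stands where changes.
- gauge: The depth gauge: steel rod of 10 mm diameter, 120 mm long, then a round red handle of 20 mm diameter, 50 mm long. Loose, about 140 g. Origin at the tip (lower end) of the rod, z axis along the rod to the handle. It stands in the stand, leaning up to 5 degrees, its tip 20 mm below the stand's top.
- gauge_tip (a point): Centre of the lower end of the gauge's rod, where its origin lies.
- gauge_handle (a point): Centre of the gauge's red handle, on its axis, 145 mm up from the tip, 25 mm from either end of the handle.
- collar (a joint): How far the orange collar (26 mm diameter, 10 mm tall) is slid up the gauge's rod, in m: at 0 its underside is 25 mm from the tip; it grows towards the handle, to 0.08. It starts 25 to 40 mm from the tip and stays where it is left; sliding it takes about 2 N. It does not fit into the bore: the case's face pushes it up the rod as the rod goes in.
- collar_under (a point): Centre of the collar's underside, on the rod's axis.
- punch_handle (a point): Centre of the black handle (20 mm diameter, 40 mm long) of a punch of the same shape as the gauge without a collar, standing in the stand; this point is 140 mm up from its tip. Leave it standing.
- punch: The punch; origin at its tip, z axis along it to the handle.
- driver_handle (a point): Centre of the blue handle (20 mm diameter, 60 mm long) of a nut driver of the same shape without a collar, standing in the stand; this point is 150 mm up from its tip. Leave it standing.
- driver: The nut driver; origin at its tip, z axis along it to the handle.
- jar: Glass jar with a blue lid, 52 mm diameter, 85 mm high; origin at the centre of its underside. Leave it.
- screwdriver: Green-handled screwdriver, 180 mm long, lying on the bench. Leave it.
- lockbody: Steel lock body, 50 x 75 mm and a bolt, 34 mm high, lying on the bench; origin at the centre of its underside. Leave it.
- bitcase: Yellow drill-bit case, 45 x 110 mm, 24 mm high, origin at the centre of its underside. Leave it.
- padlock: Brass padlock with a steel shackle, 45 x 50 mm body, 22 mm high, lying on the bench; origin at the centre of the body's underside. Leave it.

How it is judged:
On the way, in this order (a step that is already met when the one before it is completed fails the run):
1. the dust plug is in the tray and let go (x of plug_head in the frame of tray between -0.071 and 0.071 m and y of plug_head in the frame of tray between -0.071 and 0.071 m and z of plug_head in the frame of tray below 0.055 m and contact force between the fingers and plug below 0.1 N), for 0.2 s.
2. the gauge's rod is down the bore and touches bottom (z of gauge_tip in the frame of bore_floor between -0.0025 and 0.0025 m and distance between gauge_tip and bore_floor below 0.005 m and angle between the z axis of gauge and the z axis of bore_mouth, either way round below 0.1 rad), for 0.2 s.
At the end, for the whole second after the job is handed in: Plug let go inside the tray, its head below 55 mm over the tray's underside; gauge let go and still in the bore, its tip within 2.5 mm of the bottom; the collar's underside within 2.5 mm of the case's face; punch and driver upright (within 0.2 rad) (all of step 1 and all of step 2 and z of collar_under in the frame of bore_mouth between -0.0025 and 0.0025 m and contact force between the fingers and gauge below 0.1 N and linear speed of each of gauge, plug below 0.02 m/s and angle between each of punch, driver's own z axis and vertical below 0.2 rad); the robot touches nothing.
It fails at once if the gauge is dropped, laid down or tipped past 60 degrees (angle between gauge's own z axis and vertical above 1.05 rad).
It fails at once if the gauge is forced against the case or the bore's bottom (over 60 N) (contact force between gauge and case above 60 N).
It fails at once if a tool left in the stand is pushed over, or pulled out by more than 15 mm (angle between any of punch, driver's own z axis and vertical above 0.35 rad or distance of any of punch, driver from where it was at the start of the episode above 0.015 m).
It fails at once if a bystander on the bench is moved more than 30 mm (distance of any of jar, screwdriver, lockbody, bitcase, padlock from where it was at the start of the episode above 0.03 m).
It also fails if it takes over 67 s, if anything falls off the work surface, if the arm or the gripper's body presses on something with over 40 N, if the wrist force passes 120 N, or if a joint passes its speed limit or range.

### The arm

A 7-joint arm with a two-finger parallel gripper is mounted at the origin on the work surface. World frame = base frame: x ahead of the robot, y to its left, z up, the work surface at z = 0. Lengths are in m, angles in rad, forces in N, time in s.
With the tool pointing down it reaches from about 0.35 to 0.775 m from the base axis. Payload 3.1 kg.
Tool frame: the origin (TCP) lies on the mounting face of the last link; the fingertips stand ctrl.tips_ahead ahead of it and the grasp point (between the pads) lies 155 mm ahead of it (ctrl.tips_ahead is the distance from the TCP to the fingertips, in m); z points along the fingers, y is the direction in which the jaws open and shut (so a half turn about z gives the same grasp; the last joint's range is limited). The gripper opens to 85 mm and grips with 20 to 120 N. Pads are 22 mm wide; open, the fingers measure 114 mm over their backs; the gripper's body (76 mm by 85 mm) begins 54 mm behind the grasp point. The pads swing forward as they close: fully open they stand 13 mm farther back than shut.
Start: joints at [-1.323, 0.311, 0.014, 1.512, -0.004, 1.319, -0.027], TCP at [0.157, 0.527, 0.405] pointing down, gripper open.
Joint ranges: [-2.7, 2.7], [-0.3, 1.91], [-1.27, 1.3], [0.12, 2.57], [-1.44, 4.58], [0.2, 2.03], [-3.05, 3.05]. Speed limits (rad/s): [2.79, 2.79, 3.14, 3.14, 3.14, 3.14, 3.14].

### API

Orientations are given as a 3x3 rotation matrix whose columns are the frame's x, y, z axes.
In Python, from bench import ctrl gives the robot as it stands.
- The arm moves only by the shell command python3 -m jog 'ROWS' [OPENING] [FORCE]. ROWS is JSON, a list of rows, each a list of 4 numbers: the shift along the tool's x, y, z in m, then the turn about the tool's z in degrees. In form: [[dx, dy, dz, twist], ...]. A call has 1 to 8 rows; each row is the pose to reach, as a shift and turn from the pose commanded when the call began, along the tool's axes at that moment; what a row does not reach only later rows make up. A row lasts 1/8 s, in which the tool goes at most 62.5 mm and 10.7 degrees, less where a joint would pass 70% of its speed; a pose out of reach is approached as far as the arm can. A call with a gripper value outside its range is refused whole. OPENING is the closure, from -1 (fully open) to 1 (shut), set as the call begins (- or left out, the last holds). The fingers move at their own pace and stop on an object; FORCE is the grip in N (left out, the last holds). Time passes only in rows, so rows that repeat a pose let the fingers close. It gives the time, the measured TCP pose, the force and the opening at its end, in the units of the state.
- ctrl.get_obs(): the state, without advancing time (a new reading comes with each control period).
- ctrl.grab_frame(name): name is "side" or "top" or "wrist"; returns a dict with "color" (384x512x3 uint8, red, green, blue), "depth" (384x512 float32, m along the optical axis (not along the pixel's ray), 0 where there is no reading), "fx", "fy", "cx", "cy" (pixels), "position" and "rotation" of the camera in the world; the wrist camera has in their place "hand_eye" (4x4, takes a point from camera to tool coordinates, whose origin is the TCP and whose axes are the flange's). Camera axes: x right, y up, looking along -z (the intrinsics and any distortion apply to the point x, -y, -z); pixel columns grow to the right and rows downward; lengths in m; the calibration is good to about 2 mm. A picture is of the moment at which its call begins: read the wrist's pose just before it.
- ctrl.finish_job(): hands the job in, once; it reports no verdict.
Trained networks look in a picture, given as the dict that the camera call returned (one of the last four; its "shot" number tells which), for a name from the list of things; names that differ only in an ending like _2 or _b are one class to them, and where a whole thing is asked for, a point or a joint stands for the part that bears it (a point fixed in the world has none). Each returns a list of dicts, best first, with "conf" (0 to 1); they miss things now and then, are a little off and sometimes report something else, mostly with a low value. They report only what shows in the picture. A call takes as long as a camera call.
- ctrl.regions_of(picture, label): "region" (384x512 bool, what is visible of it) and "bbox" ([left, top, right, bottom] in pixels, round what is visible of it).
The state is a dict: "time_s": time; "joints": joint angles; "joint_velocities": joint speeds; "joint_efforts": joint torques, N m; "eef_pos": TCP position; "tcp_rot": TCP orientation; "contact_force": force on the tool from outside, world axes, zero at the start; "wrist_torque": the same for the moment, N m; "finger_gap": finger opening in m.
Only numpy, scipy, OpenCV 4.12 (cv2) and the standard library are available. Lean on these libraries where they do the work, as an engineer would, in place of code of your own. Each camera call takes 0.05 s, during which the arm holds its last target. There are 200 camera calls.

## Working session

There is one attempt and no reset: what is moved stays moved. The work goes in short steps, Python scripts to look and compute and a shell command to move; the robot and the scene stay as the last step left them, time stands still between calls to the robot, and variables do not carry over. Pictures are saved under pics/ and viewed, about 8 in all and at most 12, crops included, and the job is handed in when it is done.

```bash
mkdir -p pics; ls
cat > h.py <<'E'
import numpy as np, cv2
from bench import ctrl
def shot(n):
    o=ctrl.get_obs(); f=ctrl.grab_frame(n)
    if n=="wrist":
        T=np.eye(4);T[:3,:3]=np.array(o["tcp_rot"]);T[:3,3]=o["eef_pos"]
        H=T@np.array(f["hand_eye"]); f["rotation"]=H[:3,:3];f["position"]=H[:3,3]
    return f
def cloud(f):
    d=f["depth"];v,u=np.mgrid[:d.shape[0],:d.shape[1]]
    p=np.stack([(u-f["cx"])/f["fx"]*d,-(v-f["cy"])/f["fy"]*d,-d],-1)
    return p@np.array(f["rotation"]).T+np.array(f["position"])
def save(f,name,box=None,s=1):
    c=f["color"][...,::-1]
    if box: c=c[box[1]:box[3],box[0]:box[2]]
    cv2.imwrite("pics/"+name,cv2.resize(c,None,fx=s,fy=s,interpolation=cv2.INTER_CUBIC))
def pts(f,label,P=None):
    r=ctrl.regions_of(f,label)
    if not r: return None,None
    P=cloud(f) if P is None else P
    m=cv2.erode(r[0]["region"].astype(np.uint8),np.ones((3,3)))>0
    m&=f["depth"]>0
    return r[0],P[m]
E
python3 - <<'E'
from h import *
print(ctrl.get_obs(),ctrl.tips_ahead)
a=shot("top");b=shot("side")
print([k for k in a]);print(a["position"],b["position"],a["fx"],b["fx"])
im=np.hstack([a["color"],b["color"]])[...,::-1]
cv2.imwrite("pics/1.png",cv2.resize(np.vstack([a["color"],b["color"]])[...,::-1],(400,600))) if 0 else (save(a,"top1.png",None,1.5),save(b,"side1.png",None,1.5))
np.set_printoptions(precision=4,suppress=True)
for n,f in(("top",a),("side",b)):
    P=cloud(f)
    for l in["case","plug_head","plug","tray","cylinder_mid","stand","gauge","gauge_handle","collar","punch_handle","driver_handle","jar","lockbody","bitcase","padlock","screwdriver"]:
        r,p=pts(f,l,P)
        if r is None or len(p)==0: print(n,l,"none");continue
        print(n,l,round(r["conf"],2),r["bbox"],len(p),"med",np.median(p,0),"lo",np.percentile(p,3,0),"hi",np.percentile(p,97,0))
E
```

```text
pics
{'time_s': 0.0, 'joints': array([-1.32272422,  0.31171412,  0.01395693,  1.51307407, -0.00442573,
        1.31918246, -0.02718196]), 'joint_velocities': array([ 0.00217092,  0.00044702, -0.00188409,  0.00059366,  0.00143049,
       -0.00076635, -0.00024909]), 'joint_efforts': array([-1.65379970e-05, -3.79919136e+01,  1.46109662e-01, -2.30594712e+01,
        1.22956888e-02,  1.39671555e-02, -1.40021635e-05]), 'eef_pos': array([0.15701291, 0.52677237, 0.40361997]), 'tcp_rot': array([[-9.58343803e-01,  2.85616490e-01, -6.12331491e-04],
       [ 2.85617140e-01,  9.58341127e-01, -2.26589905e-03],
       [-6.03556824e-05, -2.34640268e-03, -9.99997245e-01]]), 'contact_force': array([0.69914133, 0.66605586, 0.46121364]), 'wrist_torque': array([-0.02448744,  0.0236814 ,  0.01386995]), 'finger_gap': 0.08527096144842299} 0.1734
['color', 'depth', 'fx', 'fy', 'cx', 'cy', 'position', 'rotation', 'shot']
[0.39700457 0.02583279 1.24183904] [ 0.56766014 -0.6158871   0.61822706] 485.8479404084588 361.1999308571829
top case 0.9 [376.0, 208.0, 407.0, 251.9] 827 med [ 0.5374 -0.2831  0.1038] lo [ 0
[... 3330 characters left out ...]
.6134 -0.0634  0.1951]
side jar 0.68 [287.0, 170.8, 306.8, 205.9] 510 med [0.7047 0.1158 0.056 ] lo [0.6859 0.1092 0.0116] hi [0.7255 0.1433 0.0859]
side lockbody 0.83 [290.9, 265.7, 319.5, 313.5] 812 med [ 0.6894 -0.1655  0.0218] lo [ 0.6675 -0.2032  0.0099] hi [ 0.7141 -0.1224  0.034 ]
side bitcase 0.89 [184.0, 199.5, 205.8, 235.7] 542 med [0.4449 0.0591 0.0235] lo [0.4244 0.0205 0.01  ] hi [0.4644 0.1227 0.0257]
side padlock 0.65 [165.9, 249.0, 204.0, 275.7] 426 med [ 0.4333 -0.091   0.0213] lo [ 0.4108 -0.1087  0.0084] hi [ 0.4703 -0.0621  0.0238]
side screwdriver 0.95 [335.2, 234.0, 356.7, 301.2] 389 med [ 0.7734 -0.1453  0.0235] lo [ 0.7631 -0.1805  0.014 ] hi [ 0.7843 -0.0761  0.0268]
```

View pics/top1.png

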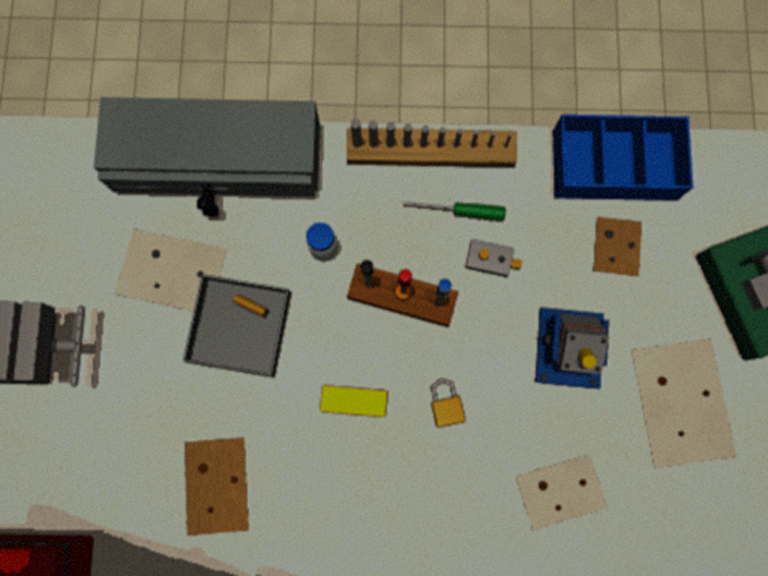

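View pics/side1.png

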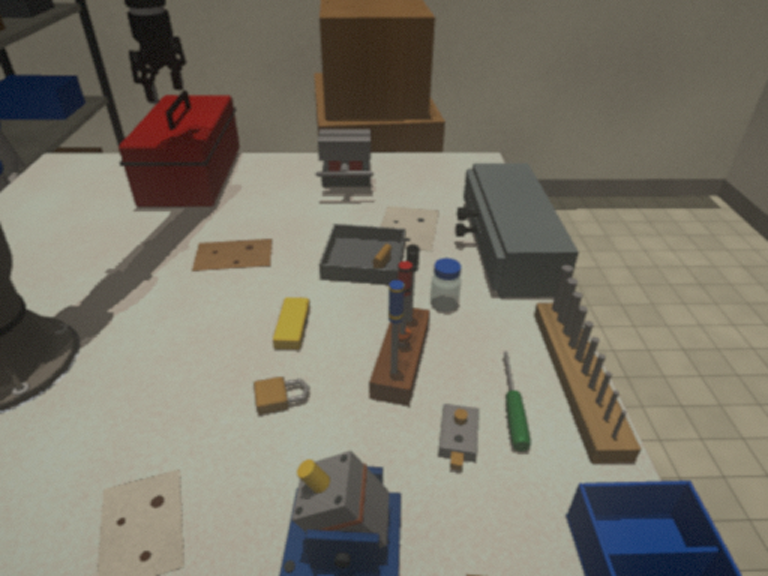

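The top view shows the red gauge in the middle hole of the stand, at about (404,280). The case with the yellow plug is at about (585,345), and the tray is at about (240,325) with the cylinder in its far right half. I'll move towards the case and fit its face plane.

```bash
python3 -m jog '[[-0.408,-0.167,-0.03,0],[-0.408,-0.167,-0.03,0],[-0.408,-0.167,-0.03,0],[-0.408,-0.167,-0.03,0],[-0.408,-0.167,-0.03,0],[-0.408,-0.167,-0.03,0],[-0.408,-0.167,-0.03,0],[-0.408,-0.167,-0.03,0]]' -1 30
python3 - <<'E'
from h import *
np.set_printoptions(precision=4,suppress=True)
print(ctrl.get_obs()["joints"])
b=shot("side");P=cloud(b)
r,p=pts(b,"case",P)
best=None;rng=np.random.default_rng(0)
for _ in range(3000):
    q=p[rng.choice(len(p),3,False)];n=np.cross(q[1]-q[0],q[2]-q[0]);l=np.linalg.norm(n)
    if l<1e-6: continue
    n/=l;n*=np.sign(n[2])
    if n[2]<.7: continue
    m=abs((p-q[0])@n)<.002
    if best is None or m.sum()>best[1].sum(): best=(n,m)
q=p[best[1]];c=q.mean(0);n=np.linalg.svd(q-c)[2][2];n*=np.sign(n[2])
print("face",len(q),c,n,"lean",np.degrees(np.arccos(n[2])),"az",np.degrees(np.arctan2(n[1],n[0])))
rect=cv2.minAreaRect(q[:,:2].astype(np.float32)); print(rect)
r,p=pts(b,"plug_head",P);print("plug",np.median(p,0))
for l in["tray","stand"]:
    f=shot("top");r=ctrl.regions_of(f,l)[0];PP=cloud(f)
    p=PP[r["region"]&(f["depth"]>0)];p=p[(p[:,2]>.028)&(p[:,2]<.042)] 
    print(l,cv2.minAreaRect(p[:,:2].astype(np.float32)))
print(f["position"], ctrl.grab_frame("wrist")["hand_eye"])
E
```

```text
time_s: 2.7
eef_pos: [0.5044, 0.2446, 0.4351]
tcp_rot: [[-0.955, 0.297, 0.004], [0.297, 0.955, -0.004], [-0.005, -0.002, -1.0]]
contact_force: [-0.8, -0.1, -0.7]
finger_gap: 0.0856
[-0.6947  0.3222  0.2866  1.4351 -0.0861  1.3954  0.8622]
face 826 [ 0.5248 -0.2967  0.1083] [-0.492   0.0412  0.8696] lean 29.586548417603936 az 175.21019275416913
((0.5206132531166077, -0.29001718759536743), (0.061974167823791504, 0.05630035325884819), 85.77482604980469)
plug [ 0.5131 -0.2927  0.1292]
tray ((0.5647122263908386, 0.27327054738998413), (0.15032410621643066, 0.15046152472496033), 81.51497650146484)
stand ((0.6219064593315125, -0.0034631937742233276), (0.17966963350772858, 0.06025392562150955), 74.99882507324219)
[0.397  0.0258 1.2418] [[ 0.0004  0.962   0.273   0.0686]
 [ 1.      0.     -0.0015  0.0006]
 [-0.0014  0.2731 -0.962   0.0302]
 [ 0.      0.      0.      1.    ]]
```

```bash
python3 -m jog '[[-0.018,-0.061,0,0],[-0.036,-0.122,0,0],[-0.054,-0.183,0,0],[-0.071,-0.244,0,0],[-0.088,-0.305,0,-3],[-0.106,-0.366,0.01,-6],[-0.124,-0.427,0.02,-9],[-0.141,-0.485,0.03,-12.5]]'
python3 -m jog '[[-0.005,-0.027,0,0],[-0.005,-0.027,0,0],[-0.005,-0.027,0,0]]'
cat > face.py <<'E'
from h import *
np.set_printoptions(precision=4,suppress=True)
def fit(p,tol=.0015):
    best=None;rng=np.random.default_rng(0)
    for _ in range(2000):
        q=p[rng.choice(len(p),3,False)];n=np.cross(q[1]-q[0],q[2]-q[0]);l=np.linalg.norm(n)
        if l<1e-6: continue
        n/=l;n*=np.sign(n[2])
        if not .8<n[2]<.93: continue
        m=abs((p-q[0])@n)<tol
        if best is None or m.sum()>best.sum(): best=m
    q=p[best];c=q.mean(0);n=np.linalg.svd(q-c)[2][2];return q,c,n*np.sign(n[2])
E
python3 - <<'E'
from face import *
o=ctrl.get_obs();print(o["eef_pos"],o["tcp_rot"],o["joints"])
f=shot("wrist");save(f,"w1.png",None,1.5);P=cloud(f)
r,p=pts(f,"case",P);print(r["conf"],r["bbox"])
q,c,n=fit(p);print("face",len(q),c,n,np.degrees(np.arctan2(n[1],n[0])))
u=np.array([n[0],n[1],0]);u/=np.linalg.norm(u);y=np.cross([0,0,1],u)
# in-plane extents
e=np.cross(y,n);a=(q-c)@y;b=(q-c)@e
print("ext y",np.percentile(a,[.5,99.5]),"e",np.percentile(b,[.5,99.5]))
mid=c+y*np.percentile(a,[.5,99.5]).mean()+e*np.percentile(b,[.5,99.5]).mean();print("mid",mid)
r,p=pts(f,"plug_head",P)
if r: 
  print(r["conf"],r["bbox"],len(p),np.median(p,0))
  h=(p-c)@n; k=h>.028; t=p[k]; print("top disc",k.sum(),np.median(h[k]),t.mean(0)); 
  print("mouth from disc",t.mean(0)-n*np.median(h[k]), "mouth z should be .105")
E
```

```text
time_s: 4.1
eef_pos: [0.4972, -0.248, 0.406]
tcp_rot: [[-0.998, 0.067, 0.001], [0.067, 0.998, 0.001], [-0.001, 0.001, -1.0]]
contact_force: [1.4, -0.2, 0.3]
finger_gap: 0.0858
time_s: 4.47
eef_pos: [0.5008, -0.2726, 0.4058]
tcp_rot: [[-0.998, 0.069, 0.0], [0.069, 0.998, 0.002], [-0.0, 0.002, -1.0]]
contact_force: [-0.2, 0.1, 0.0]
finger_gap: 0.0854
[ 0.5008 -0.2726  0.4058] [[-0.9976  0.0687  0.0002]
 [ 0.0687  0.9976  0.0019]
 [-0.0001  0.0019 -1.    ]] [ 0.0807  0.3803  0.5436  1.4676 -0.1998  1.3495  2.1387]
0.86 [202.7, 173.6, 271.7, 243.2]
face 3064 [ 0.5219 -0.2863  0.1069] [-0.5002  0.0413  0.8649] 175.2802222855259
ext y [-0.0308  0.0309] e [-0.0294  0.0335]
mid [ 0.5201 -0.2862  0.1059]
0.92 [223.5, 183.2, 244.8, 215.9] 446 [ 0.5059 -0.2846  0.1335]
top disc 395 0.031947303430456465 [ 0.5049 -0.2849  0.1338]
mouth from disc [ 0.5209 -0.2863  0.1062] mouth z should be .105
```

View pics/w1.png

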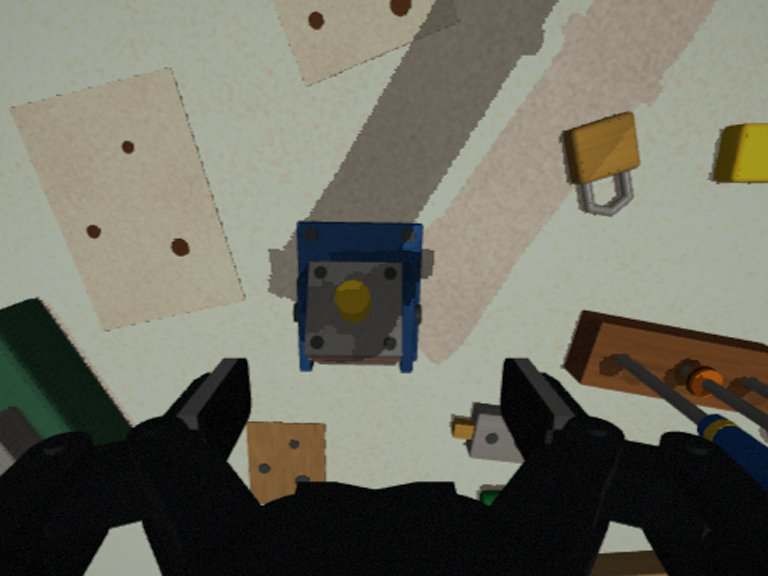

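The wrist view shows the plug head at about (352,300), centred on the case face. The plane fit gives a lean of 30° at azimuth 175.3° and a mouth at z≈0.1055, as stated. I'm grasping the plug now.

```bash
python3 -m jog '[[-0.0066,-0.0131,0.04,0.8],[-0.0066,-0.0131,0.08,0.8],[-0.0066,-0.0131,0.10,0.8],[-0.0066,-0.0131,0.11,0.8],[-0.0066,-0.0131,0.117,0.8],[-0.0066,-0.0131,0.122,0.8],[-0.0066,-0.0131,0.122,0.8]]' -0.3
python3 -m jog '[[0,0,0,0],[0,0,0,0],[0,0,0,0],[0,0,0,0],[0,0,0,0],[0,0,0,0]]' 1 30
```

```text
time_s: 5.5
eef_pos: [0.5058, -0.2881, 0.2842]
tcp_rot: [[-0.996, 0.085, 0.001], [0.085, 0.996, -0.0], [-0.001, -0.0, -1.0]]
contact_force: [-0.4, 0.4, 0.1]
finger_gap: 0.0555
time_s: 6.25
eef_pos: [0.5058, -0.2879, 0.2845]
tcp_rot: [[-0.996, 0.085, 0.001], [0.085, 0.996, 0.0], [-0.001, 0.0, -1.0]]
contact_force: [-1.3, 1.6, 5.7]
finger_gap: 0.0211
```

```bash
python3 -m jog '[[0.01,0,-0.0173,0],[0.02,0,-0.0346,0],[0.025,0,-0.09,0],[0.025,0,-0.145,0],[0.025,0.055,-0.145,0],[0.025,0.115,-0.145,0],[0.025,0.175,-0.145,0],[0.025,0.235,-0.145,0]]'
python3 -m jog '[[0,0.06,0,0],[0,0.12,0,0],[0,0.18,0,0],[0,0.24,0,0],[-0.006,0.30,0,0],[-0.014,0.352,0.02,0],[-0.014,0.352,0.06,0],[-0.014,0.352,0.10,0]]'
```

```text
time_s: 7.25
eef_pos: [0.4998, -0.0512, 0.4301]
tcp_rot: [[-0.996, 0.087, 0.002], [0.087, 0.996, -0.001], [-0.002, -0.0, -1.0]]
contact_force: [0.6, 0.7, -0.6]
finger_gap: 0.0211
time_s: 8.25
eef_pos: [0.5449, 0.2974, 0.3288]
tcp_rot: [[-0.996, 0.085, 0.002], [0.085, 0.996, -0.001], [-0.002, -0.001, -1.0]]
contact_force: [0.0, -0.6, -0.6]
finger_gap: 0.021
```

```bash
python3 -m jog '[[0,0,0.05,0],[0,0,0.085,0],[0,0,0.102,0],[0,0,0.108,0],[0,0,0.108,0]]'
python3 -m jog '[[0,0,0,0],[0,0,0,0],[0,0,-0.02,0],[0,0,-0.07,0],[0,0,-0.13,0],[0,0,-0.19,0],[0,0,-0.21,0],[0,0,-0.21,0]]' -0.2
python3 - <<'E'
from face import *
f=shot("wrist");save(f,"w2.png",None,1);P=cloud(f)
for l in["plug","plug_head"]:
    r,p=pts(f,l,P)
    if r: print(l,r["conf"],r["bbox"],np.median(p,0),p.max(0))
g=shot("top");P=cloud(g);
r=ctrl.regions_of(g,"gauge_handle");print([(x["conf"],x["bbox"]) for x in r])
m=(P[...,2]>.05)&(abs(P[...,1]+.003)<.11)&(abs(P[...,0]-.62)<.06)&(P[...,2]<.21)
hsv=cv2.cvtColor(g["color"],cv2.COLOR_RGB2HSV);
top=m&(P[...,2]>.165)
n,lab=cv2.connectedComponents(top.astype(np.uint8))
for i in range(1,n):
    q=P[lab==i]; k=lab==i
    if k.sum()<8: continue
    print(k.sum(),np.median(q,0),q.max(0),g["color"][k].mean(0))
E
```

```text
time_s: 8.88
eef_pos: [0.5455, 0.2978, 0.2222]
tcp_rot: [[-0.996, 0.086, 0.002], [0.086, 0.996, 0.001], [-0.002, 0.001, -1.0]]
contact_force: [0.6, 0.8, -0.8]
finger_gap: 0.0211
time_s: 9.88
eef_pos: [0.5453, 0.2977, 0.4338]
tcp_rot: [[-0.996, 0.085, 0.005], [0.085, 0.996, 0.003], [-0.005, 0.003, -1.0]]
contact_force: [-0.3, -1.1, -0.4]
finger_gap: 0.0512
plug 0.64 [240.5, 133.8, 257.8, 177.4] [0.525  0.3005 0.0245] [0.5601 0.3125 0.0278]
plug_head 0.76 [241.8, 130.8, 256.5, 176.4] [0.525  0.3002 0.0242] [0.5601 0.3124 0.0278]
[(0.73, [263.5, 180.0, 275.7, 199.7])]
68 [0.6366 0.0548 0.1747] [0.6462 0.064  0.1807] [41.2647 40.7941 36.5882]
75 [ 0.6212 -0.0035  0.1849] [0.6321 0.0054 0.1897] [145.1467  37.0267  28.9067]
86 [ 0.605  -0.0605  0.1943] [ 0.6168 -0.0514  0.202 ] [ 44.1279  73.6977 117.2326]
```

View pics/w2.png

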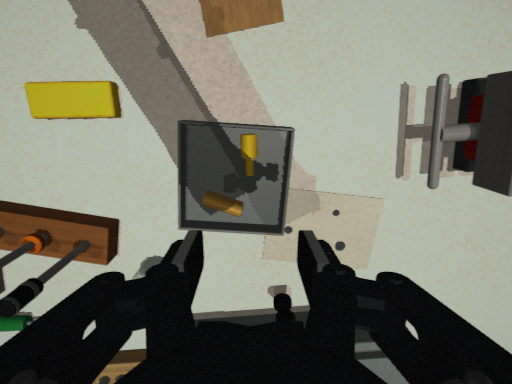

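The plug is lying in the tray at about (249,155), next to the cylinder at (222,204). The gauge's handle top is at (0.621,-0.0035,0.185), close to vertical. Next I'll move above the gauge.

```bash
python3 -m jog '[[-0.02,-0.058,0,0],[-0.04,-0.116,0,0],[-0.06,-0.174,0,0],[-0.08,-0.232,0,0],[-0.101,-0.290,0,0],[-0.101,-0.294,0,0],[-0.101,-0.294,0.02,0],[-0.101,-0.294,0.02,0]]' 0
python3 - <<'E'
from face import *
o=ctrl.get_obs();print(o["eef_pos"],o["tcp_rot"])
f=shot("wrist");P=cloud(f)
m=(P[...,2]>.165)&(P[...,2]<.21)&(abs(P[...,1]+.003)<.11)&(abs(P[...,0]-.62)<.06)
n,lab=cv2.connectedComponents(m.astype(np.uint8))
for i in range(1,n):
    k=lab==i;q=P[k]
    if k.sum()<20: continue
    t=q[q[:,2]>q[:,2].max()-.006]
    print(k.sum(),(t.min(0)+t.max(0))/2,t.max(0)-t.min(0),f["color"][k].mean(0))
E
```

```text
time_s: 11.12
eef_pos: [0.6197, -0.0028, 0.4081]
tcp_rot: [[-0.996, 0.084, -0.006], [0.084, 0.996, 0.001], [0.006, 0.0, -1.0]]
contact_force: [0.8, 0.0, 0.6]
finger_gap: 0.043
[ 0.6197 -0.0028  0.4081] [[-0.9964  0.0845 -0.0061]
 [ 0.0845  0.9964  0.0009]
 [ 0.0061  0.0004 -1.    ]]
992 [ 0.6071 -0.0594  0.1943] [0.0204 0.0206 0.006 ] [25.1562 45.9506 72.7752]
728 [ 0.6227 -0.0018  0.1842] [0.0214 0.0202 0.0059] [68.6854 14.9052 12.5467]
603 [0.6375 0.0562 0.1747] [0.0204 0.0203 0.0059] [24.796  25.068  23.7877]
```

```bash
python3 -m jog '[[-0.0035,0.001,0.03,0],[-0.0035,0.001,0.055,0],[-0.0035,0.001,0.078,0],[-0.0035,0.001,0.09,0],[-0.0035,0.001,0.093,0],[-0.0035,0.001,0.093,0]]'
python3 -m jog '[[0,0,0,0],[0,0,0,0],[0,0,0,0],[0,0,0,0],[0,0,0,0]]' 1 30
```

```text
time_s: 11.92
eef_pos: [0.6242, -0.003, 0.3186]
tcp_rot: [[-0.996, 0.085, 0.001], [0.085, 0.996, 0.0], [-0.001, 0.0, -1.0]]
contact_force: [-0.5, -0.1, -0.1]
finger_gap: 0.0429
time_s: 12.55
eef_pos: [0.6243, -0.0032, 0.3188]
tcp_rot: [[-0.996, 0.085, 0.002], [0.085, 0.996, 0.0], [-0.002, 0.0, -1.0]]
contact_force: [-0.2, -0.8, 4.7]
finger_gap: 0.019
```

The gauge is gripped. The tool can't tilt, so the gauge has to pivot in the fingers. I'll lift it and lower the rod behind the stand's far edge, then draw the hand back so the edge swings the rod to about 30°.

```bash
python3 -m jog '[[0,0,-0.015,0],[0,0,-0.035,0],[-0.025,0,-0.038,0],[-0.050,-0.001,-0.038,0],[-0.050,-0.001,-0.025,0],[-0.050,-0.001,-0.005,0],[-0.050,-0.001,0.006,0],[-0.050,-0.001,0.006,0]]' 1 30
python3 - <<'E'
from face import *
o=ctrl.get_obs();print(o["eef_pos"],o["tcp_rot"],o["contact_force"])
f=shot("side");P=cloud(f);save(f,"s2.png",(220,140,340,290),4)
r,p=pts(f,"gauge",P);print(r["conf"],r["bbox"],p.min(0),p.max(0))
E
```

```text
time_s: 13.55
eef_pos: [0.6727, -0.0082, 0.3103]
tcp_rot: [[-0.996, 0.085, -0.004], [0.085, 0.996, 0.0], [0.004, -0.0, -1.0]]
contact_force: [-0.2, -0.1, -0.4]
finger_gap: 0.0191
[ 0.6727 -0.0082  0.3103] [[-0.9963  0.0854 -0.0041]
 [ 0.0854  0.9963  0.0003]
 [ 0.0041 -0.0001 -1.    ]] [-0.2177 -0.0675 -0.3782]
0.75 [283.7, 198.6, 294.3, 242.1] [ 0.6587 -0.0216 -0.0016] [0.6797 0.0204 0.1291]
```

View pics/s2.png

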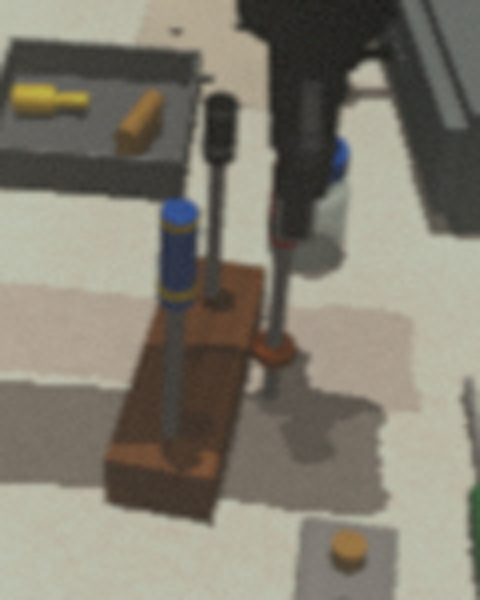

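```bash
python3 -m jog '[[0.008,0,0,0],[0.016,0,0,0],[0.022,0,0,0],[0.028,0,0,0],[0.034,0,0,0],[0.040,0,0,0]]' 1 22
python3 -m jog '[[0.008,0,0,0],[0.016,0,0,0],[0.024,0,0,0],[0.032,0,0,0],[0.040,0,0,0],[0.040,0,0,0]]' 1 22
python3 - <<'E'
from face import *
o=ctrl.get_obs();print(o["eef_pos"],o["contact_force"])
f=shot("side");P=cloud(f);save(f,"s3.png",(220,140,340,290),4)
E
```

```text
time_s: 14.4
eef_pos: [0.6337, -0.0049, 0.312]
tcp_rot: [[-0.996, 0.085, 0.001], [0.085, 0.996, 0.0], [-0.001, 0.0, -1.0]]
contact_force: [2.6, -1.0, -1.9]
finger_gap: 0.0192
time_s: 15.15
eef_pos: [0.5931, -0.0016, 0.3124]
tcp_rot: [[-0.996, 0.085, -0.001], [0.085, 0.996, 0.0], [0.001, 0.0, -1.0]]
contact_force: [0.7, -0.8, 0.3]
finger_gap: 0.0194
[ 0.5931 -0.0016  0.3124] [ 0.6829 -0.7539  0.253 ]
```

View pics/s3.png

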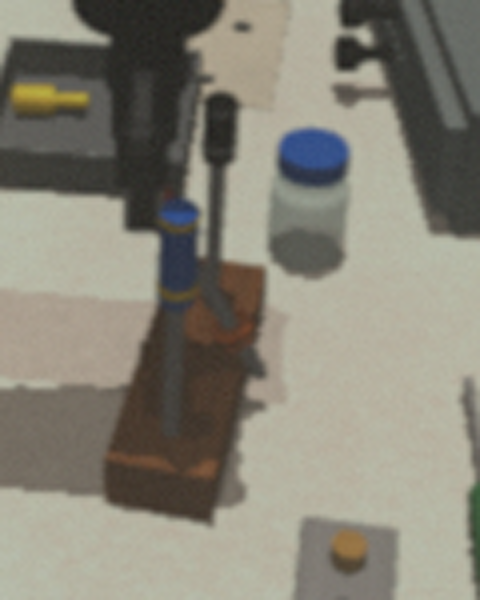

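The rod is now leaning about 28°, with the tip at about (260,370) in the crop. I'll lift it, carry it to just short of the bore mouth and measure the rod.

```bash
python3 -m jog '[[0,0,-0.04,0],[0,0,-0.09,0],[0.05,0,-0.12,0],[0.105,0,-0.12,0],[0.138,-0.03,-0.12,0],[0.138,-0.08,-0.12,0],[0.138,-0.135,-0.12,0],[0.138,-0.19,-0.12,0]]' 1 30
python3 -m jog '[[0,-0.04,0,0],[0,-0.08,0,0],[0,-0.10,0,0],[0,-0.10,0,0],[0,-0.10,0,0]]'
cat > rod.py <<'E'
from face import *
def gcloud(f):
    P=cloud(f);x,y,z=P[...,0],P[...,1],P[...,2]
    return P
E
python3 - <<'E'
from face import *
o=ctrl.get_obs();print(o["eef_pos"],o["tcp_rot"],o["contact_force"])
f=shot("side");save(f,"s4.png",(130,200,330,350),4)
w=shot("wrist")
np.savez("f.npz",sd=f["depth"],sc=f["color"],wd=w["depth"],wc=w["color"],s=np.array([f["fx"],f["fy"],f["cx"],f["cy"]]),w=np.array([w["fx"],w["fy"],w["cx"],w["cy"]]),sp=f["position"],sr=f["rotation"],wp=w["position"],wr=w["rotation"])
for n,g in(("side",f),("wrist",w)):
    P=cloud(g)
    for l in("gauge","collar","gauge_handle"):
        r,p=pts(g,l,P)
        if r: print(n,l,r["conf"],r["bbox"],len(p),p.min(0),p.max(0))
save(w,"w4.png",None,1.5)
E
```

```text
time_s: 16.2
eef_pos: [0.4391, -0.1797, 0.4313]
tcp_rot: [[-0.996, 0.084, -0.003], [0.084, 0.996, 0.003], [0.004, 0.002, -1.0]]
contact_force: [1.0, -0.8, -1.8]
finger_gap: 0.0195
time_s: 16.82
eef_pos: [0.432, -0.2771, 0.4313]
tcp_rot: [[-0.997, 0.083, -0.002], [0.083, 0.997, 0.003], [0.002, 0.003, -1.0]]
contact_force: [0.1, 0.4, -1.0]
finger_gap: 0.0194
[ 0.432  -0.2771  0.4313] [[-0.9965  0.0835 -0.0017]
 [ 0.0835  0.9965  0.0029]
 [ 0.0019  0.0027 -1.    ]] [ 0.1394  0.4398 -1.0194]
side gauge 0.75 [130.8, 227.5, 203.2, 306.8] 599 [ 0.441  -0.2947  0.1481] [ 0.5032 -0.2698  0.2844]
side collar 0.71 [179.5, 281.3, 196.5, 297.6] 127 [ 0.4733 -0.2947  0.1765] [ 0.4959 -0.2708  0.1869]
side gauge_handle 0.7 [130.5, 228.1, 206.3, 308.0] 649 [ 0.4242 -0.2947  0.1465] [ 0.5032 -0.2698  0.294 ]
wrist gauge 0.69 [226.9, 238.5, 273.3, 291.2] 1637 [ 0.4162 -0.2842  0.2885] [ 0.4347 -0.2661  0.3   ]
wrist gauge_handle 0.18 [405.6, 267.6, 471.4, 333.3] 341 [ 0.5963 -0.0723  0.0405] [ 0.6077 -0.0597  0.1589]
```

View pics/s4.png

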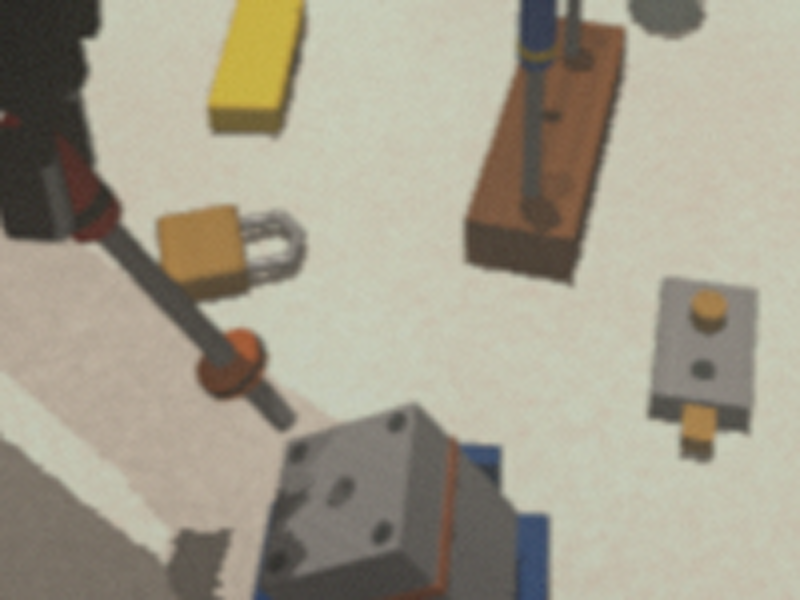

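View pics/w4.png

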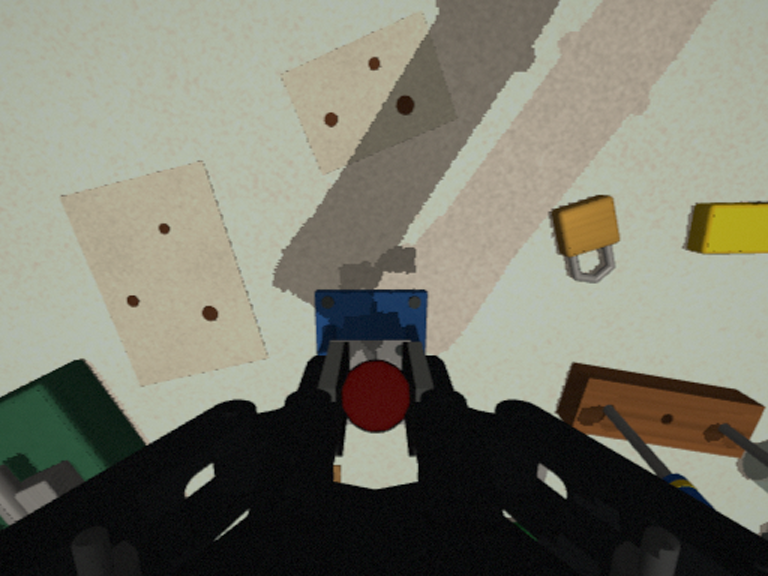

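The side crop shows the rod leaning towards the case. The tip is at about (287,420) and the bore hole at about (341,491), i.e. full-image pixel (215,323). I'll fit the rod axis and compare it with the bore axis in the same camera.

```bash
cat > rod.py <<'E'
from face import *
from scipy.optimize import least_squares
def rodfit(f,P,reg,coll):
    m=cv2.erode(reg.astype(np.uint8),np.ones((2,2)))>0
    m&=f["depth"]>0
    p=P[m]
    return p
def axis(p,c0,n0):
    # cylinder radius 5 mm; params: lateral offset 2, tilt 2
    e1=np.cross(n0,[0,0,1]);e1/=np.linalg.norm(e1);e2=np.cross(n0,e1)
    def un(t):
        d=n0+t[2]*e1+t[3]*e2;d/=np.linalg.norm(d);return c0+t[0]*e1+t[1]*e2,d
    def res(t):
        c,d=un(t);v=p-c;return np.linalg.norm(v-np.outer(v@d,d),axis=1)-.005
    s=least_squares(res,[0,0,0,0],loss="soft_l1",f_scale=.001)
    return *un(s.x),np.abs(res(s.x)).mean()
E
cat > meas.py <<'E'
from rod import *
o=ctrl.get_obs();R=np.array(o["tcp_rot"]);E=np.array(o["eef_pos"]);G=E+.155*R[:,2];print("eef",E,"F",o["contact_force"])
f=shot("side");P=cloud(f);g=f["color"]
q,c,n=fit(pts(f,"case",P)[1]);print("side face",c,n)
# hole: dark blob on face near expected mouth
M=np.array([.5205,-.2865,.1055]);N=np.array([-.4985,.0412,.866])
h=(P-c)@n;d=np.linalg.norm(P-M,axis=2)
reg=ctrl.regions_of(f,"gauge")[0]["region"]&(f["depth"]>0)
reg=cv2.dilate(reg.astype(np.uint8),np.ones((3,3)))>0
v=P-G; s=v@(-N); lat=np.linalg.norm(v-s[...,None]*(-N),axis=2)
k=reg&(lat<.03)&(s>.035)&(s<.155)&(h>.008)
hsv=cv2.cvtColor(g,cv2.COLOR_RGB2HSV);k&=hsv[...,1]<90
p=P[k]
a,dv,e=axis(p,G,N)
print("rod pts",k.sum(),"res",e,"dir",dv,"lean",np.degrees(np.arccos(dv[2])),"az",np.degrees(np.arctan2(dv[1],dv[0])))
vis=(p-a)@dv;tip=a+dv*vis.min();print("visible tip",tip,"dist from G",(G-tip)@dv,"axis offset from G",(a-G)-((a-G)@dv)*dv)
# tip relative to mouth, along bore axis / lateral in tool x,y
ty=np.cross([0,0,1],[N[0],N[1],0]);ty/=np.linalg.norm(ty)
for nm,m0 in(("M",M),("M on side plane",M-n*((M-c)@n))):
    w=tip-m0;ex=np.cross(ty,N)
    print(nm,"tip out",w@N,"lat x(ex)",w@ex,"lat y",w@ty,"ex",ex,"ty",ty)
np.savez("m.npz",tip=tip,dv=dv)
E
python3 - <<'E'
exec(open("meas.py").read())
g3=g[315:332,205:228].astype(int).sum(2)
print(g3)
k=(g.astype(int).sum(2)<np.percentile(g3,12))&(d<.012)
if k.sum(): print("dark",k.sum(),np.argwhere(k).mean(0),P[k].mean(0))
E
```

```text
eef [ 0.4319 -0.2783  0.432 ] F [-0.2205  0.5922 -0.8205]
side face [ 0.5216 -0.291   0.1061] [-0.501   0.0432  0.8644]
rod pts 469 res 0.0014686421056245207 dir [-0.4574  0.0418  0.8883] lean 27.34479669201298 az 174.7848794802848
visible tip [ 0.5023 -0.2843  0.1432] dist from G 0.15133643664348984 axis offset from G [0.0012 0.0003 0.0006]
M tip out 0.041750570057264645 lat x(ex) -0.0030122496383083786 lat y -0.0006898627603759118 ex [-0.8631  0.0713 -0.5002] ty [-0.0824 -0.9966  0.    ]
M on side plane tip out 0.042000290603696484 lat x(ex) -0.0030114635976027813 lat y -0.0006903180688135615 ex [-0.8631  0.0713 -0.5002] ty [-0.0824 -0.9966  0.    ]
[[275 312 327 338 362 373 366 365 363 359 365 370 362 359 358 369 362 365
  367 377 365 369 368]
 [324 331 342 354 368 368 362 372 372 363 362 359 366 360 368 372 365 362
  363 366 370 373 364]
 [323 328 362 368 369 362 364 368 371 368 369 358 365 364 362 363 357 364
  363 365 370 367 372]
 [323 345 356 365 371 366 361 359 365 349 348 340 352 362 368 366 372 365
  366 358 369 362 367]
 [319 327 328 349 364 367 366 367 360 334 295 284 30
[... 563 characters left out ...]
 272 280 293 323 341 362 368 367 366 360
  364 365 361 358 361]
 [257 273 313 358 362 362 339 297 287 298 327 353 359 363 358 359 365 354
  366 366 357 357 361]
 [301 336 355 365 366 358 355 342 339 342 348 352 365 363 356 361 363 356
  360 366 359 366 352]
 [347 365 373 374 369 364 365 366 362 364 356 364 354 353 355 365 365 363
  359 359 361 363 362]
 [352 362 367 370 368 376 373 362 364 366 360 365 354 359 365 356 357 362
  362 359 352 352 356]
 [360 348 362 361 362 369 373 372 359 365 357 370 359 359 354 353 360 350
  351 334 292 273 311]
 [359 355 353 356 361 363 364 372 370 366 368 361 364 362 366 366 359 351
  328 271 219 216 259]]
dark 30 [322.5333 214.7333] [ 0.5195 -0.2837  0.0985]
```

Run:
```python
exec(open("meas.py").read())
g3=g[316:330,210:221].astype(float).sum(2);w=np.clip(340-g3,0,100)
w[8:,:0]=0
vv,uu=np.mgrid[316:330,210:221];u0=(w*uu).sum()/w.sum();v0=(w*vv).sum()/w.sum();print("hole px",u0,v0)
ray=np.array(f["rotation"])@np.array([(u0-f["cx"])/f["fx"],-(v0-f["cy"])/f["fy"],-1]);C=np.array(f["position"])
H=C+ray*(((c-C)@n)/(ray@n));print("hole centre",H)
w=tip-H;print("vs side hole: out",w@N,"ex",w@ex,"ty",w@ty)
```

```text
eef [ 0.4317 -0.2787  0.432 ] F [ 0.6568  0.162  -0.5187]
side face [ 0.5212 -0.2905  0.106 ] [-0.5012  0.0428  0.8643]
rod pts 465 res 0.0013212719246809927 dir [-0.4578  0.0403  0.8881] lean 27.360012039856578 az 174.9711723293359
visible tip [ 0.5022 -0.2845  0.1432] dist from G 0.1513385257254246 axis offset from G [0.0012 0.0003 0.0006]
M tip out 0.041802963544313385 lat x(ex) -0.0029312885135767902 lat y -0.0005201248141801835 ex [-0.8631  0.0713 -0.5002] ty [-0.0824 -0.9966  0.    ]
M on side plane tip out 0.041908315125871703 lat x(ex) -0.0029309385050804862 lat y -0.0005202684934375088 ex [-0.8631  0.0713 -0.5002] ty [-0.0824 -0.9966  0.    ]
hole px 214.98331437239287 322.37580583996964
hole centre [ 0.5205 -0.2879  0.1054]
vs side hole: out 0.0419063332119005 ex -0.002899419001432581 ty -0.0018964928395180016
```

```bash
python3 -m jog '[[-0.006,-0.001,0.011,0],[-0.012,-0.001,0.022,0],[-0.017,-0.001,0.035,0],[-0.017,-0.001,0.035,0],[-0.017,-0.001,0.035,0]]' 1 25
python3 - <<'E'
exec(open("meas.py").read().replace("h>.008","h>.003"))
save(f,"s5.png",(150,260,270,350),6)
w=tip-np.array([ 0.5205,-0.2879,0.1054]);print("vs side hole: out",w@N,"ex",w@ex,"ty",w@ty)
E
```

```text
time_s: 18.15
eef_pos: [0.4486, -0.2813, 0.3968]
tcp_rot: [[-0.996, 0.086, -0.0], [0.086, 0.996, -0.0], [0.0, -0.0, -1.0]]
contact_force: [0.9, 0.0, -1.4]
finger_gap: 0.0193
eef [ 0.4486 -0.2813  0.3968] F [ 0.9285  0.0092 -1.3621]
side face [ 0.5232 -0.2934  0.1072] [-0.4951  0.0437  0.8677]
rod pts 0 res nan dir [-0.4985  0.0412  0.8659] lean 30.010633497339946 az 175.27535961418167rod.py:16: RuntimeWarning: Mean of empty slice.
  return *un(s.x),np.abs(res(s.x)).mean()
  ret = ret.dtype.type(ret / rcount)
Traceback (most recent call last):
ValueError: zero-size array to reduction operation minimum which has no identity
```

Run:
```python
exec(open("meas.py").read().replace("k=reg&(lat<.03)","k=(lat<.015)").replace("h>.008","h>.004"))
save(f,"s5.png",(150,260,270,350),6)
w=tip-np.array([ 0.5205,-0.2879,0.1054]);print("vs side hole: out",w@N,"ex",w@ex,"ty",w@ty)
```

```text
eef [ 0.4485 -0.2814  0.3974] F [-0.2852  0.7188 -1.0739]
side face [ 0.5234 -0.2939  0.1074] [-0.4999  0.0443  0.865 ]
rod pts 397 res 0.0010119386783805592 dir [-0.4584  0.041   0.8878] lean 27.39932698739936 az 174.88637441326946
visible tip [ 0.519  -0.2874  0.1096] dist from G 0.15041871990491706 axis offset from G [0.0013 0.0003 0.0007]
M tip out 0.004252377556954921 lat x(ex) -0.0008018165717283046 lat y 0.0010304163167065606 ex [-0.8631  0.0713 -0.5002] ty [-0.0824 -0.9966  0.    ]
M on side plane tip out 0.004399872813727082 lat x(ex) -0.0008015342735226366 lat y 0.001029984392056902 ex [-0.8631  0.0713 -0.5002] ty [-0.0824 -0.9966  0.    ]
vs side hole: out 0.004396657556954924 ex -0.000751974651620942 ty -0.0003648265624216456
```

View pics/s5.png

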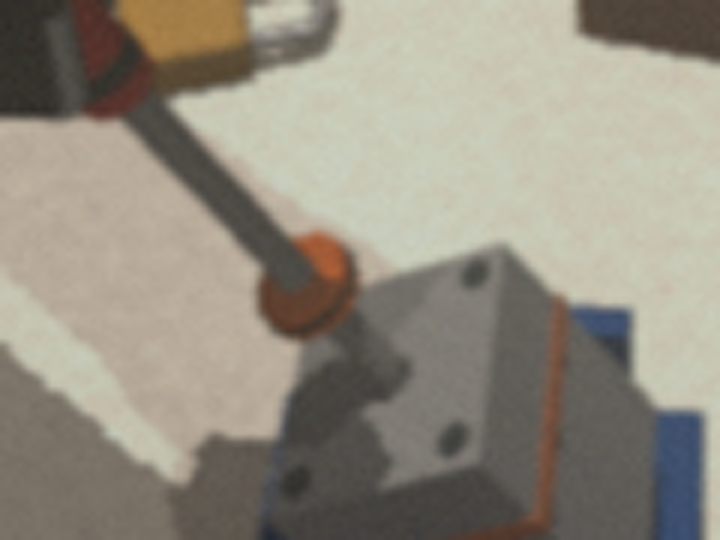

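The picture shows the tip right at the hole, at about (385,375), within a millimetre of its centre. I'm entering gently.

```bash
python3 -m jog '[[-0.0006,0,0.0025,0],[-0.0018,0,0.0046,0],[-0.003,0,0.0067,0],[-0.0042,0,0.0087,0],[-0.0054,0,0.0107,0],[-0.0054,0,0.0107,0]]' 1 25
python3 - <<'E'
exec(open("meas.py").read().replace("k=reg&(lat<.03)","k=(lat<.015)").replace("h>.008","h>.004"))
E
```

```text
time_s: 19.2
eef_pos: [0.4541, -0.2816, 0.3859]
tcp_rot: [[-0.996, 0.085, -0.0], [0.085, 0.996, 0.0], [0.0, 0.0, -1.0]]
contact_force: [-0.3, -0.1, -2.5]
finger_gap: 0.0192
eef [ 0.4541 -0.2816  0.3859] F [-0.3169 -0.075  -2.4592]
side face [ 0.5239 -0.2943  0.1076] [-0.4956  0.0385  0.8677]
rod pts 334 res 0.0008886104991735281 dir [-0.4609  0.0394  0.8866] lean 27.553162695388618 az 175.11175430871546
visible tip [ 0.5186 -0.2868  0.1093] dist from G 0.13787706912303296 axis offset from G [0.0011 0.0002 0.0006]
M tip out 0.004162584532653734 lat x(ex) -0.0003002274519673229 lat y 0.00045349186108361255 ex [-0.8631  0.0713 -0.5002] ty [-0.0824 -0.9966  0.    ]
M on side plane tip out 0.004350101048803684 lat x(ex) -0.00030089307244886374 lat y 0.00045395540500006617 ex [-0.8631  0.0713 -0.5002] ty [-0.0824 -0.9966  0.    ]
```

```bash
python3 -m jog '[[-0.0018,0,0.0047,0],[-0.0037,0,0.0093,0],[-0.0057,0,0.0139,0],[-0.0077,0,0.0186,0],[-0.0097,0,0.0232,0],[-0.0117,0,0.0278,0],[-0.0137,0,0.0325,0],[-0.0157,0,0.0371,0]]' 1 25
python3 -m jog '[[0,0,0,0]]'
python3 - <<'E'
exec(open("meas.py").read().replace("k=reg&(lat<.03)","k=(lat<.015)").replace("h>.008","h>.004"))
E
```

```text
time_s: 20.35
eef_pos: [0.4701, -0.2832, 0.3495]
tcp_rot: [[-0.996, 0.085, 0.002], [0.085, 0.996, -0.001], [-0.002, -0.001, -1.0]]
contact_force: [-0.1, 1.5, 4.0]
finger_gap: 0.0193
time_s: 20.48
eef_pos: [0.4702, -0.283, 0.3488]
tcp_rot: [[-0.996, 0.085, 0.001], [0.085, 0.996, -0.001], [-0.001, -0.001, -1.0]]
contact_force: [2.1, -0.6, -1.0]
finger_gap: 0.0198
eef [ 0.4702 -0.283   0.3488] F [ 2.0671 -0.5609 -1.0081]
side face [ 0.5245 -0.2952  0.108 ] [-0.4987  0.0454  0.8656]
rod pts 202 res 0.0007906820903867173 dir [-0.4824  0.0388  0.8751] lean 28.94457530121123 az 175.40497773058527
visible tip [ 0.5179 -0.2869  0.1093] dist from G 0.09700587091476989 axis offset from G [0.0007 0.     0.0004]
M tip out 0.004573224083677807 lat x(ex) 0.00027829563899279094 lat y 0.0005991707861391832 ex [-0.8631  0.0713 -0.5002] ty [-0.0824 -0.9966  0.    ]
M on side plane tip out 0.00476458671359162 lat x(ex) 0.00027843247988814664 lat y 0.0005983686316729496 ex [-0.8631  0.0713 -0.5002] ty [-0.0824 -0.9966  0.    ]
```

```bash
python3 -m jog '[[-0.0006,0,0.0014,0],[-0.0012,0,0.0028,0],[-0.0018,0,0.0042,0],[-0.0024,0,0.0056,0]]' 1 20
python3 -m jog '[[-0.0007,0,0.0013,0],[-0.0013,0,0.0027,0],[-0.002,0,0.004,0]]' 1 20
python3 -m jog '[[-0.0007,0,0.0013,0],[-0.0014,0,0.0026,0],[-0.0021,0,0.0039,0]]' 1 20
```

```text
time_s: 21.12
eef_pos: [0.472, -0.2833, 0.3435]
tcp_rot: [[-0.996, 0.085, 0.0], [0.085, 0.996, -0.0], [-0.0, -0.0, -1.0]]
contact_force: [1.9, -0.1, 3.3]
finger_gap: 0.0193
time_s: 21.5
eef_pos: [0.4741, -0.2834, 0.3395]
tcp_rot: [[-0.996, 0.085, 0.0], [0.085, 0.996, -0.0], [-0.0, -0.0, -1.0]]
contact_force: [0.8, -0.3, 3.1]
finger_gap: 0.019
time_s: 21.88
eef_pos: [0.476, -0.2836, 0.3355]
tcp_rot: [[-0.996, 0.085, -0.0], [0.085, 0.996, -0.0], [0.0, -0.0, -1.0]]
contact_force: [0.3, -0.8, 3.2]
finger_gap: 0.0191
```

```bash
python3 -m jog '[[-0.0007,0,0.0013,0],[-0.0015,0,0.0026,0],[-0.0022,0,0.0039,0]]' 1 20
python3 -m jog '[[-0.0007,0,0.0013,0],[-0.0015,0,0.0026,0]]' 1 20
```

```text
time_s: 22.25
eef_pos: [0.4782, -0.2838, 0.3315]
tcp_rot: [[-0.996, 0.085, -0.0], [0.085, 0.996, 0.0], [0.0, 0.0, -1.0]]
contact_force: [-0.8, -0.8, 3.3]
finger_gap: 0.0192
time_s: 22.5
eef_pos: [0.4796, -0.2839, 0.329]
tcp_rot: [[-0.996, 0.086, -0.0], [0.086, 0.996, 0.0], [0.001, 0.0, -1.0]]
contact_force: [-0.7, -0.8, 3.6]
finger_gap: 0.0195
```

```bash
python3 -m jog '[[-0.0007,0,0.0013,0],[-0.0015,0,0.0026,0]]' 1 20
python3 -m jog '[[-0.0007,0,0.0013,0],[-0.0015,0,0.0026,0]]' 1 20
python3 - <<'E'
exec(open("meas.py").read().replace("k=reg&(lat<.03)","k=(lat<.015)").replace("h>.008","h>.012"))
r,p=pts(f,"collar",P)
if r: print("collar",r["conf"],len(p),np.percentile((p-M)@N,[2,50,98]),"G s",(G-M)@N)
E
```

```text
time_s: 22.75
eef_pos: [0.4798, -0.2846, 0.3285]
tcp_rot: [[-0.996, 0.086, -0.003], [0.086, 0.996, 0.001], [0.003, 0.001, -1.0]]
contact_force: [-8.5, 2.8, 21.4]
finger_gap: 0.019
time_s: 23.0
eef_pos: [0.4797, -0.2854, 0.3279]
tcp_rot: [[-0.996, 0.087, -0.005], [0.087, 0.996, 0.002], [0.005, 0.001, -1.0]]
contact_force: [-14.5, 3.6, 32.2]
finger_gap: 0.0195
eef [ 0.4797 -0.2854  0.3279] F [-14.4884   3.6462  32.238 ]
side face [ 0.5255 -0.296   0.1086] [-0.494   0.0398  0.8686]
rod pts 112 res 0.0004949943168857082 dir [-0.4802  0.0385  0.8763] lean 28.802253428481013 az 175.41413883329903
visible tip [ 0.513  -0.2874  0.1151] dist from G 0.06705708423268003 axis offset from G [0.0018 0.0003 0.001 ]
M tip out 0.012054681677416692 lat x(ex) 0.0016288397740986161 lat y 0.0015304581016841994 ex [-0.8631  0.0713 -0.5002] ty [-0.0824 -0.9966  0.    ]
M on side plane tip out 0.012197649808283828 lat x(ex) 0.0016280853965342493 lat y 0.0015306030309610791 ex [-0.8631  0.0713 -0.5002] ty [-0.0824 -0.9966  0.    ]
collar 0.62 124 [0.0044 0.0094 0.0113] G s 0.07914459755499216
```

```bash
python3 -m jog '[[0.0008,0,-0.0013,0],[0.0013,0,-0.0022,0],[0.0013,0,-0.0022,0]]' 1 20
```

```text
time_s: 23.58
eef_pos: [0.4793, -0.2849, 0.3278]
tcp_rot: [[-0.996, 0.087, -0.004], [0.087, 0.996, 0.001], [0.004, 0.0, -1.0]]
contact_force: [-7.0, 1.3, 15.5]
finger_gap: 0.0191
```

```bash
python3 -m jog '[[0.0006,0,-0.001,0],[0.0006,0,-0.001,0]]' 1 20
python3 -m jog '[[0,0,0,0],[0,0,0,0],[0,0,0,0],[0,0,0,0]]' -0.1
python3 -m jog '[[0.01,0,-0.0173,0],[0.025,0,-0.0433,0],[0.04,0,-0.08,0],[0.05,0,-0.12,0],[0.05,0,-0.12,0]]'
python3 - <<'E'
exec(open("meas.py").read().replace("k=reg&(lat<.03)","k=(lat<.015)").replace("h>.008","h>.012").replace("v=P-G","G=np.array([.481,-.2835,.174]);v=P-G"))
save(f,"s6.png",(150,230,270,350),5)
r,p=pts(f,"collar",P)
if r: print("collar",r["conf"],len(p),np.percentile((p-M)@N,[2,50,98]))
s1=(P-M)@N;l=np.linalg.norm(P-M-s1[...,None]*N,axis=2);hh=(l<.016)&(s1>0)&(s1<.16)&(hsv[...,1]>150)
print("top of gauge s (170-depth)",np.percentile(s1[(l<.02)&(s1<.2)&(s1>.02)],99.5))
E
```

```text
time_s: 23.82
eef_pos: [0.4792, -0.2847, 0.3279]
tcp_rot: [[-0.996, 0.087, -0.003], [0.087, 0.996, 0.0], [0.003, 0.0, -1.0]]
contact_force: [-4.7, 0.7, 9.7]
finger_gap: 0.0193
time_s: 24.32
eef_pos: [0.4809, -0.2837, 0.3266]
tcp_rot: [[-0.996, 0.085, -0.001], [0.085, 0.996, 0.0], [0.001, 0.0, -1.0]]
contact_force: [-0.6, 0.6, -0.4]
finger_gap: 0.0468
time_s: 24.95
eef_pos: [0.4299, -0.2813, 0.4521]
tcp_rot: [[-0.996, 0.088, 0.008], [0.088, 0.996, -0.004], [-0.009, -0.003, -1.0]]
contact_force: [0.0, -0.2, 0.1]
finger_gap: 0.047
eef [ 0.4299 -0.2813  0.4521] F [ 0.0031 -0.1741  0.1113]
side face [ 0.5254 -0.2942  0.1086] [-0.4953  0.0455  0.8675]
rod pts 111 res 0.0004547441343693204 dir [-0.5405  0.0373  0.8405] lean 32.80808581167335 az 176.05739877808819
visible tip [ 0.5115 -0.287   0.1143] dist from G 0.06676986547108313 axis offset from G [-0.0056 -0.0011 -0.0036]
M tip out 0.012110193362332987 lat x(ex) 0.003342554871627972 lat y 0.0012836031229295653 ex [-0.8631  0.0713 -0.5002] ty [-0.0824 -0.9966  0.    ]
M on side plane tip out 0.012200322218247356 lat x(ex) 0.003342267581912457 lat y 0.0012831974571767492 ex [-0.8631  0.0713 -0.5002] ty [-0.0824 -0.9966  0.    ]
collar 0.54 76 [0.0061 0.0099 0.0122]
top of gauge s (170-depth) 0.09981213994058352
```

View pics/s6.png

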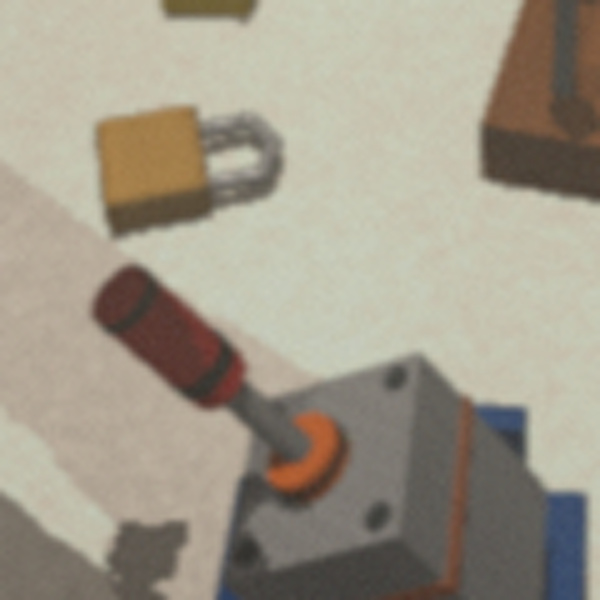

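The gauge is standing in the bore with the collar against the face (collar at about (305,455) in the crop). The top of the handle is about 100 mm out, so the tip is about 70 mm deep, matching the depth where the force rose. Now a quick check of the other tools and the plug, then hand in.

Run:
```python
from face import *
g=shot("top");P=cloud(g)
m=(P[...,2]>.165)&(P[...,2]<.21)&(abs(P[...,1]+.003)<.11)&(abs(P[...,0]-.62)<.06)
n,lab=cv2.connectedComponents(m.astype(np.uint8))
for i in range(1,n):
    if (lab==i).sum()>8: print("tool top",np.median(P[lab==i],0))
r,p=pts(g,"plug",P); print("plug",r and (r["conf"],np.median(p,0)))
o=ctrl.get_obs();print(o["contact_force"],o["time_s"])
print(ctrl.finish_job())
```

```text
tool top [0.637  0.0548 0.1749]
tool top [ 0.6053 -0.0691  0.1941]
plug (0.64, array([0.5222, 0.2961, 0.0237]))
[ 0.6033  0.0184 -0.3282] 25.25
the job is handed in; nothing more can be done
None
```

The job is handed in at 25.3 s: the dust plug is in the tray, and the gauge stands on the bottom of the bore with its collar marking the depth. `finish_job()` gave no verdict, so everything below comes from my own measurements.

- **Plug:** I pulled it along the bore axis and let it go in the tray. The last top view puts it at (0.522, 0.296, 0.024), inside the tray.
- **Gauge:** The tool can't tilt, so I swung the gauge to about 27° in the fingers against the far edge of the stand, then slid it down the bore. The bottom showed as a force rise at about 70 mm, peaking at about 35 N against the 60 N limit. I then eased off to about 11 N and released.
- **After release:**
  - The gauge leans 32.8°, about 3° (0.05 rad) off the bore axis, which is within the bore's clearance.
  - The top of the handle is about 100 mm out, so the tip is about 70 mm deep, as before release.
  - The collar's top reads about 10–12 mm above the face, so its underside is within about 2 mm of it.
- **Other tools:** The punch has not moved. The top of the driver moved about 9 mm in y, which means it leans about 3° (0.05 rad). That is within the play of its hole and below the limit, but I probably brushed it.
- **Not re-measured:** I did not measure the bench items again at the end; the arm did not come near them.

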